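Hold the bore probe centred in the mallet head's shaft hole

ROBOT

A 7-joint arm with a two-finger parallel gripper is mounted at the origin on the work surface. World frame = base frame: x ahead of the robot, y to its left, z up, the work surface at z = 0. Lengths are in mm, angles in degrees, forces in N, time in s.
With the tool pointing down it reaches from about 400 to 925 mm from the base axis. Payload 5.6 kg.
Tool frame: the origin (TCP) lies on the centre line of the jaws, within the pads' length; the fingertips stand arm.tip_extent ahead of it and the grasp point (between the pads) lies 6 mm ahead of it (arm.tip_extent is the distance from the TCP to the fingertips, in mm); z points along the fingers, y is the direction in which the jaws open and shut (so a half turn about z gives the same grasp; the last joint's range is limited). The gripper opens to 85 mm and grips with 20 to 120 N. Pads are 22 mm wide; open, the fingers measure 114 mm over their backs; the gripper's body (76 mm by 85 mm) begins 54 mm behind the grasp point. The pads swing forward as they close: fully open they stand 13 mm farther back than shut.
Start: joints at [72.708, 26.786, -0.665, 91.828, 0.344, 61.387, -3.226], TCP at [166.306, -628.372, 222.99] pointing down, gripper open.
Joint ranges: [-144.91, 144.91], [-17.63, 115.5], [-89.93, 88.59], [15.96, 139.68], [-74.01, 254.01], [8.47, 105.57], [-167.45, 167.45]. Speed limits (degrees/s): [147.25, 147.25, 180, 180, 180, 180, 180].

INTERFACE

Orientations are given as [roll, pitch, yaw] about the fixed x, y, z axes, in that order (R = Rz(yaw) Ry(pitch) Rx(roll)).
In Python, from workcell import status, vision, close_job, arm gives the robot as it stands.
- The arm moves only by the tool carry_out, never from a script. Its argument "steps" is one flat list of numbers, 7 for each row, row after row: the turn, a rotation vector about the tool's x, y, z in degrees, then the shift along the tool's x, y, z in cm, then the finger opening in cm, from 0 to 8.54. In form: [ax, ay, az, x, y, z, hand, ax, ay, az, x, y, z, hand, ...]. A call has 1 to 12 rows; each row is the pose to reach, as a shift and turn from the pose measured when the call began, along the tool's axes at that moment; what a row does not reach only later rows make up. A row lasts 1/8 s, in which the tool goes at most 62.5 mm and 10.7 degrees, less where a joint would pass 70% of its speed; a pose out of reach is approached as far as the arm can. A call with a gripper value outside its range is refused whole. The fingers move at their own pace and stop on an object; "grip_force" is the grip in N (left out, the last holds). Time passes only in rows, so rows that repeat a pose let the fingers close. It gives the time, the measured TCP pose, the force and the opening at its end, in the units of the state.
- status.get_state(): the state, without advancing time (a new reading comes with each control period).
- vision.get_image(name): name is "scene" or "top"; returns a dict with "frame" (400x640x3 uint8, red, green, blue), "K" (3x3 intrinsics, pixels), "view" (4x4, takes a point from world to camera coordinates). Camera axes: x right, y up, looking along -z (the intrinsics and any distortion apply to the point x, -y, -z); pixel columns grow to the right and rows downward; lengths in mm; the calibration is good to about 2 mm. A picture is of the moment at which its call begins. There is no depth.
- close_job(): hands the job in, once; it reports no verdict.
The state is a dict: "t": time; "joint_positions": joint angles; "qvel": joint speeds; "tau": joint torques, N m; "tcp_pos": TCP position; "eef_rot": TCP orientation; "wrist_force": force on the tool from outside, world axes, zero at the start; "wrist_torque": the same for the moment, N m; "gripper_width": opening from 0.0 (shut) to 1.0 (fully open).
Only numpy, scipy, OpenCV 4.12 (cv2) and the standard library are available. Lean on these libraries where they do the work, as an engineer would, in place of code of your own. Each camera call takes 0.05 s, during which the arm holds its last target.

TASK

Lift the bore probe up and off its forked hook and lower it from above through the shaft hole of the clamped mallet head, without the probe ever touching the head or the bench, until its tip stands about 20 mm out of the head's underside. Keep it there upright, still and centred in the hole for at least three seconds, and finish while still holding it so; leave everything else on the bench where it is.

Things in the scene. Friction and masses are not known exactly. Their poses are not given: they have to be found in the camera images.
- probe_grip (a point): Bore probe: steel rod 12 mm across, 110 mm long; on it a round steel collar 34 mm across, 6 mm thick; on that a grey square handle 26 x 26 mm, 72 mm high; about 0.22 kg. Hangs upright by its collar in the stand's forked hook. This point: on the rod's axis in the handle, 36 mm above the collar and 36 mm below the handle's top. z up along the rod, x and y square to the handle's sides.
- probe_collar (a point): point on the rod's axis at the underside of the probe's collar, 110 mm above the tip and 42 mm below the middle of the handle; same axes
- probe_tip (a point): the lower end of the probe's rod, on its axis; same axes
- probe: the bore probe as a whole; origin at the rod's tip, z up along the rod
- stand: fixed dark stand with a forked hook 150 mm above the bench. Origin on the bench right under the hanging probe. Two level prongs, 8 mm wide, 18 mm apart, point along its -x; their ends turn up 12 mm, 21 mm ahead of the seat. The post, on the +x side, is no taller. Lifted by 20 mm or more the probe can be drawn out along the stand's -x (60 mm clears the collar), or lifted straight up and out.
- fork_seat (a point): middle of the fork, at the prongs' upper face, where the underside of the collar rests with the probe on its hook; axes of the stand
- head: boxwood mallet head with brass end rings, 224 mm long (along its x) and 64 mm wide and high, fixed in a dark cradle, its underside 45 mm and its flat top 109 mm above the bench. An upright shaft hole 32 mm in diameter goes right through its middle; below the hole the space down to the bench is free. Origin on the bench under the hole's axis, z up.
- bore_top (a point): centre of the shaft hole's mouth in the head's top, 109 mm above the bench; axes of the head
- bore_bottom (a point): centre of the shaft hole's lower end in the head's underside, 45 mm above the bench; axes of the head
- ferrule: steel mallet ferrule, an upright tube 36 mm across and 32 mm high standing on the bench; a bystander
- brass_ring: loose brass end ring 68 mm across, 14 mm high, lying flat; a bystander
- wedge: cast iron wedge block 80 x 40 mm, up to 36 mm high; a bystander
- blank: second mallet head without a bore, 224 mm long and 64 mm high, lying at the far side of the bench; a bystander
- offcut: hickory shaft offcut, 170 x 27 x 27 mm, lying at the far side of the bench; a bystander
- hammer: hammer lying at the right of the bench; a bystander
- jar: amber jar with a steel lid, 64 mm across, 80 mm high, at the left of the bench; a bystander
There are look-alikes about, which are no part of the job. What is shaped like the stand but orange is not meant. There is more than one size of the probe; the job needs the larger.

How it is judged (in metres and radians):
On the way, in this order (a step that is already met when the one before it is completed fails the run):
1. the probe is held, lifted off the forked hook and away from it (contact force between the fingers and probe above 1 N and contact force between probe and stand below 0.05 N and distance between probe_collar and fork_seat above 0.04 m and height (world z) of probe_collar above 0.155 m), for 0.1 s.
2. the probe's tip is above the mouth of the shaft hole (contact force between the fingers and probe above 1 N and horizontal distance between probe_tip and bore_top below 0.012 m and z of probe_tip in the frame of bore_top above 0 m), for 0.02 s.
3. the probe is through the hole, centred, and held still for two seconds (contact force between the fingers and probe above 1 N and horizontal distance between probe_tip and bore_bottom below 0.005 m and horizontal distance between probe_collar and bore_top below 0.005 m and z of probe_tip in the frame of bore_bottom between -0.035 and -0.005 m and contact force between probe and head below 0.1 N and contact force between probe and stand below 0.1 N and linear speed of probe below 0.02 m/s and angular speed of probe below 0.2 rad/s), for 2 s.
At the end, for the whole second after the job is handed in: The gripper holds the probe; its tip is 5 to 35 mm below the head's underside; the rod's axis is within 5 mm of the hole's axis, both at the tip and at the collar; the probe touches neither head nor stand (under 0.1 N) and is still (under 20 mm/s and 0.2 rad/s) (all of step 3); the arm keeps its last pose, push and grip.
It fails at once if the probe touches the mallet head (over 0.5 N) (contact force between probe and head above 0.5 N).
It fails at once if the probe's tip comes down to the bench (under 4 mm) (height (world z) of probe_tip below 0.004 m).
It fails at once if a bystander is moved by more than 15 mm (distance of any of ferrule, brass_ring, wedge, blank, offcut, hammer, jar from where it was at the start of the episode above 0.015 m).
It also fails if it takes over 53 s, if anything falls off the work surface, if the arm or the gripper's body presses on something with over 40 N, if the wrist force passes 120 N, or if a joint passes its speed limit or range.

## Working session

There is one attempt and no reset: what is moved stays moved. The work goes in short steps, Python scripts to look and compute and a tool call to move; the robot and the scene stay as the last step left them, time stands still between calls to the robot, and variables do not carry over. Pictures are saved under pics/ and viewed, and the job is handed in when it is done.

Besides the shell and the picture viewer there is one more tool, called after "Emit:" as a command line: name --argument value ..., lists and objects as JSON in quotes. carry_out: Moves the arm, as the interface text tells. Its arguments: {"type":"object","properties":{"steps":{"type":"array","items":{"type":"number"}},"grip_force":{"type":"number"}},"required":["steps"]}

```bash
ls -la; mkdir -p pics; python3 - <<'E'
from workcell import status, vision, arm
import cv2, json
print(status.get_state()); print(arm, [a for a in dir(arm) if not a.startswith('_')], arm.tip_extent)
for n in("scene","top"):
    d=vision.get_image(n); cv2.imwrite(f"pics/{n}0.png",d["frame"][:,:,::-1]); print(n,d["K"],d["view"],d.keys())
E
```

```text
total 12
drwxr-xr-x  3 agent agent 4096 Dec  7 06:16 .
drwxr-xr-x 23 root  root  4096 Dec  7 06:16 ..
drwxr-xr-x  2 agent agent 4096 Dec  7 06:16 pics
{'t': 0.0, 'joint_positions': array([72.71184085, 26.83747448, -0.66518687, 91.87965525,  0.34352296,
       61.3866615 , -3.22585658]), 'qvel': array([-0.08763054,  0.1376842 , -0.04314676, -0.04507784, -0.09106607,
        0.007284  , -0.0051944 ]), 'tau': array([-7.59304276e-04, -5.32388020e+01,  2.13334156e-02, -2.51306659e+01,
        1.14169449e-02,  7.67775520e-03, -2.07890264e-05]), 'tcp_pos': array([ 166.10228511, -627.8365451 ,  222.0307862 ]), 'eef_rot': array([-1.79898412e+02,  6.70231765e-03,  1.48209021e+01]), 'wrist_force': array([ 1.06188314, -0.5601033 ,  0.51433472]), 'wrist_torque': array([ 0.01199738, -0.00551119, -0.06599873]), 'gripper_width': 0.9983877450504633}
<Robot object at 0x7f95d1807a10> ['MotionError', 'tip_extent'] 25.0
scene [[390.31701613   0.         316.56140906]
 [  0.         390.31701613 201.46149767]
 [  0.           0.           1.        ]] [[ 7.82882180e-01  6.22143075e-01 -5.78666968e-03 -4.12787810e+02]
 [-3.78122333e-01  4.83160243e-01  7.89670616e-01  1.11932188e+02]
 [ 4.94083994e-01 -6.16030984e-01  6.13503735e-01 -1.49915894e+03]
 [ 0.00000000e+00  0.00000000e+00  0.00000000e+00  1.00000000e+00]] dict_keys(['frame', 'K', 'view'])
top [[434.12398312   0.         318.08689935]
 [  0.         434.12398312 199.14587949]
 [  0.           0.           1.        ]] [[ 1.13963865e-01 -9.93483048e-01  1.91587866e-03 -6.65138558e+01]
 [ 9.70695412e-01  1.11760128e-01  2.12744190e-01 -5.69614197e+02]
 [-2.11571865e-01 -2.23854154e-02  9.77106053e-01 -1.53240023e+03]
 [ 0.00000000e+00  0.00000000e+00  0.00000000e+00  1.00000000e+00]] dict_keys(['frame', 'K', 'view'])
```

View pics/scene0.png

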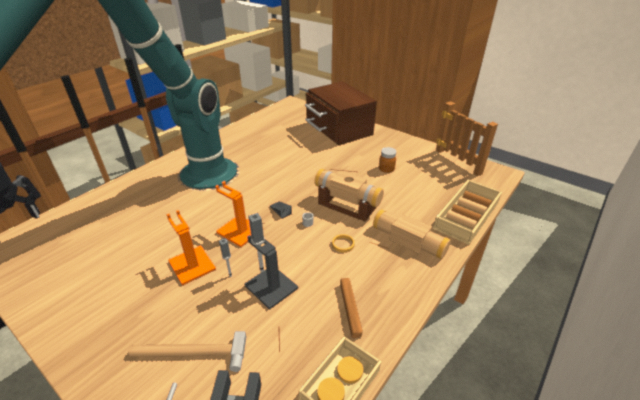

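View pics/top0.png

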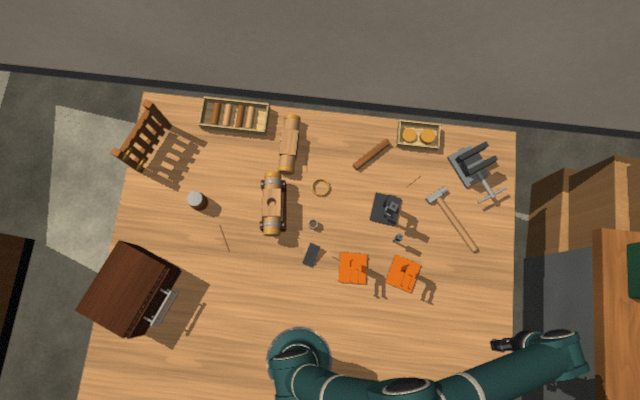

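```bash
python3 - <<'E'
import cv2, numpy as np
s=cv2.imread("pics/scene0.png"); t=cv2.imread("pics/top0.png")
def up(im,x,y,w,h,k,f): cv2.imwrite(f,cv2.resize(im[y:y+h,x:x+w],None,fx=k,fy=k,interpolation=cv2.INTER_CUBIC))
up(s,200,190,110,120,5,"pics/s_stand.png")
up(s,270,155,130,100,6,"pics/s_head.png")
up(t,330,180,110,90,7,"pics/t_stand.png")
up(t,240,160,110,110,5,"pics/t_head.png")
E
```

```text
(no output)
```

View pics/s_stand.png

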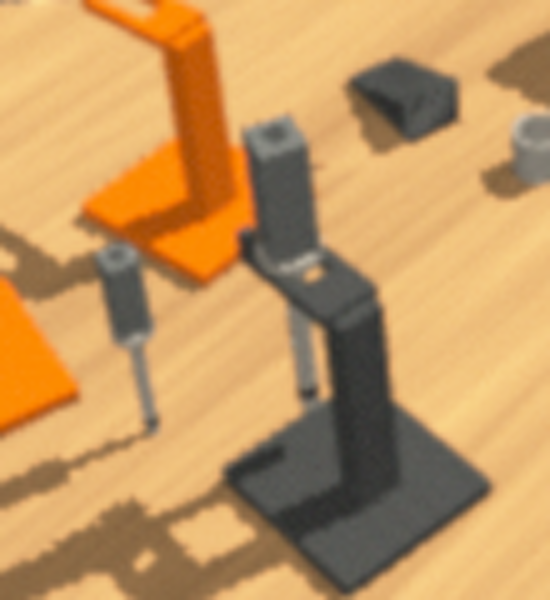

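View pics/s_head.png

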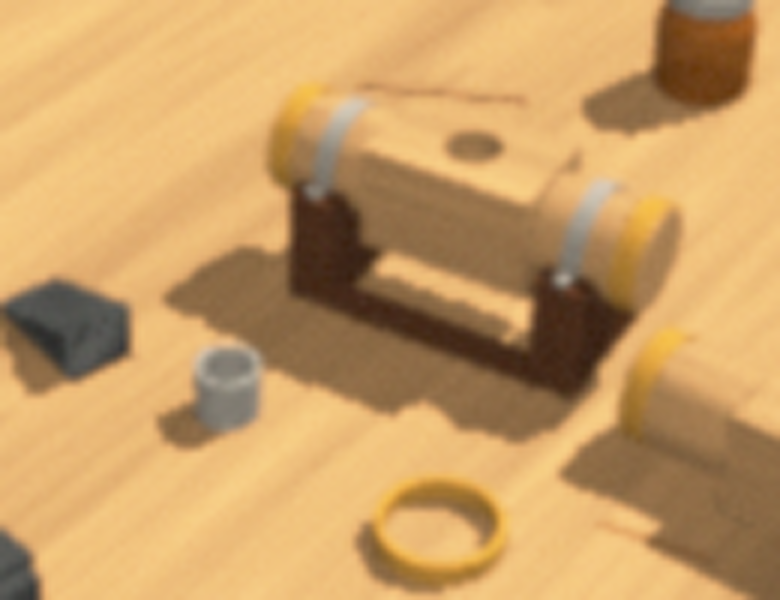

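View pics/t_stand.png

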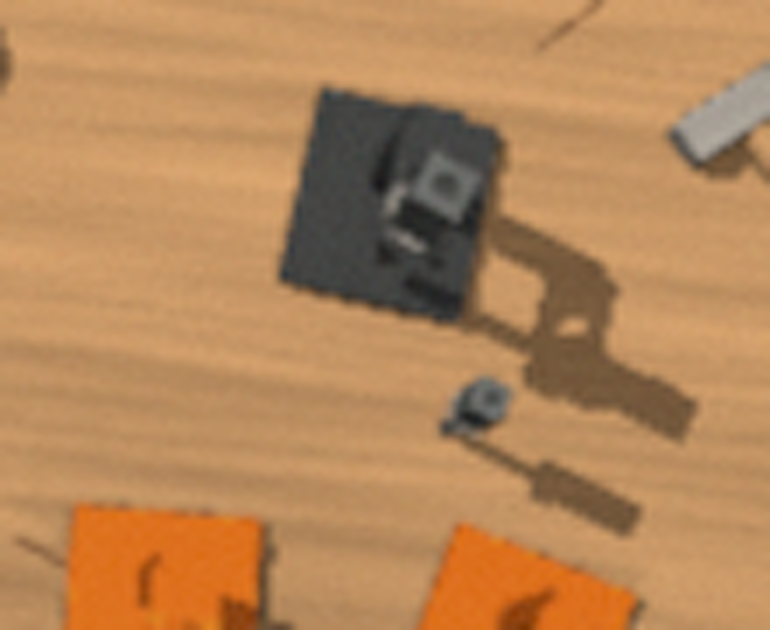

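View pics/t_head.png

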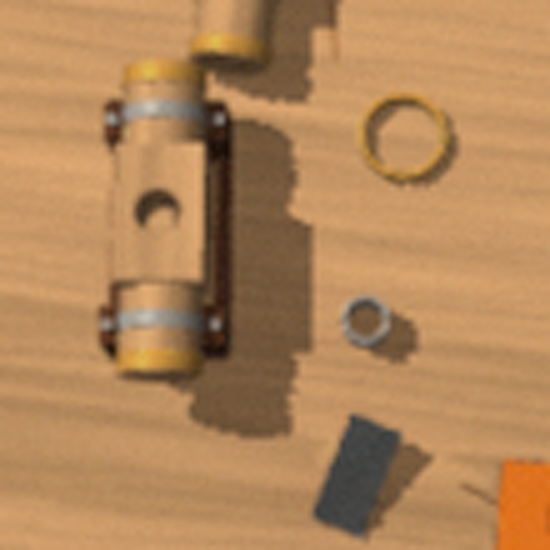

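```bash
cat > h.py <<'E'
import numpy as np
K={'scene':np.array([[390.31701613,0,316.56140906],[0,390.31701613,201.46149767],[0,0,1]]),
'top':np.array([[434.12398312,0,318.08689935],[0,434.12398312,199.14587949],[0,0,1]])}
V={'scene':np.array([[7.82882180e-01,6.22143075e-01,-5.78666968e-03,-4.12787810e+02],[-3.78122333e-01,4.83160243e-01,7.89670616e-01,1.11932188e+02],[4.94083994e-01,-6.16030984e-01,6.13503735e-01,-1.49915894e+03]]),
'top':np.array([[1.13963865e-01,-9.93483048e-01,1.91587866e-03,-6.65138558e+01],[9.70695412e-01,1.11760128e-01,2.12744190e-01,-5.69614197e+02],[-2.11571865e-01,-2.23854154e-02,9.77106053e-01,-1.53240023e+03]])}
def proj(n,p):
    c=V[n][:,:3]@np.asarray(p,float)+V[n][:,3]; c=c*[1,-1,-1]; q=K[n]@c; return q[:2]/q[2]
def ray(n,u,v):
    R=V[n][:,:3]; o=-R.T@V[n][:,3]; d=np.linalg.inv(K[n])@[u,v,1]; d=R.T@(d*[1,-1,-1]); return o,d/np.linalg.norm(d)
def onz(n,u,v,z):
    o,d=ray(n,u,v); return o+d*(z-o[2])/d[2]
def tri(a,b):
    (o1,d1),(o2,d2)=ray('scene',*a),ray('top',*b)
    A=np.stack([d1,-d2],1); s=np.linalg.lstsq(A,o2-o1,rcond=None)[0]
    p,q=o1+s[0]*d1,o2+s[1]*d2; return (p+q)/2,np.linalg.norm(p-q)
E
python3 - <<'E'
from h import *
np.set_printoptions(precision=1,suppress=True)
c=lambda x,y,k,ox,oy:((x+.5)/k-.5+ox,(y+.5)/k-.5+oy)
hs,ht=c(272,133,5,200,190),c(447,183,7,330,180)
bs,bt=c(474,147,6,270,155),c(157,210,5,240,160)
print("handle",tri(hs,ht),onz('scene',*hs,228),onz('top',*ht,228))
print("bore",tri(bs,bt),onz('scene',*bs,109),onz('top',*bt,109))
for p in [(425,150),(480,168),(467,220),(410,205)]: print("top corner",onz('top',*c(*p,7,330,180),228))
for p in [(322,88),(500,130),(455,318),(283,280)]: print("stand base",onz('top',*c(*p,7,330,180),8))
for p in [(118,142),(208,142),(205,282),(115,280)]: print("head flat",onz('top',*c(*p,5,240,160),109))
for p in [(487,400)]: print("small probe",onz('top',*c(*p,7,330,180),100))
for p in [(120,255)]: print("small probe s",onz('scene',*c(*p,5,200,190),100), tri(c(120,255,5,200,190),c(487,400,7,330,180)))
print(onz('scene',*c(152,430,5,200,190),0))
E
```

```text
handle (array([ 542.1, -253.7,  228.8]), np.float64(4.577100502863868)) [ 539.9 -254.9  228. ] [ 543.7 -252.   228. ]
bore (array([534.2, 162.2, 107.5]), np.float64(3.2543591046736386)) [534.6 158.8 109. ] [535.2 163.1 109. ]
top corner [ 558.3 -240.6  228. ]
top corner [ 552.6 -266.8  228. ]
top corner [ 527.3 -262.6  228. ]
top corner [ 531.3 -235.7  228. ]
stand base [ 637.2 -214.4    8. ]
stand base [ 625.  -312.4    8. ]
stand base [ 519.3 -296.     8. ]
stand base [ 529.3 -202.7    8. ]
head flat [581.3 197.6 109. ]
head flat [588.6 133.6 109. ]
head flat [487.6 122.3 109. ]
head flat [481.7 185.6 109. ]
small probe [ 463.4 -300.4  100. ]
small probe s [ 428.6 -278.5  100. ] (array([ 458. , -296.2,  130.8]), np.float64(2.721955030177764))
[ 458.1 -300.7   -0. ]
```

```bash
python3 - <<'E'
from h import *
import cv2
np.set_printoptions(precision=1,suppress=True)
t=cv2.imread("pics/top0.png").astype(int); s=cv2.imread("pics/scene0.png").astype(int)
g=t.sum(2)//3; print(g[198:214,384:403])
sat=t.max(2)-t.min(2); print(sat[198:214,384:403])
g=s.sum(2)//3; print(g[210:226,246:266])
E
```

```text
[[ 69  64  59  57  67  70  67  69  68  68  68  64  70  67  75  79  92 128
  145]
 [ 66  59  46  60  68  67  69  69  66  69  69  69  69  66  69  68  69 107
  138]
 [ 60  46  48  61  67  69  69  71  68  73  68  70  69  70  69  69  66  73
  114]
 [ 56  40  51  66  65  65  65  79  84  77  69  67  68  68  69  69  66  75
  117]
 [ 42  36  52  68  66  67  67  92 111  93  80  69  67  66  69  68  80  80
  118]
 [ 38  36  59  75  63  61  77 103 109 110 103  89  82  71  68  69  78  86
  112]
 [ 33  39  59  69  57  55  88 108 102  94 100 103 100  91  79  66  72 100
  125]
 [ 30  43  63  71  58  75 104 102  76  67  71  95 107 106  91  69  79 119
  149]
 [ 25  53  94  99  83  92 112  96  74  69  70  87 108  98  76  74  79 122
  152]
 [ 45  81 121 118  87 100 112 105  90  80  78  92 104  86  65  73  82 115
  145]
 [ 68 109 121  76  61  82  97 107 107 100  92  97  95  58  52  77  88 120
  149]
 [ 73 113 115  54  37  43  57  84 100 109 108 103  80  44  41  74  90 125
  154]
 [ 80  95  80  43  40  36  37  44  65  92 102  97  55  47  49  76  92 112
  140]
 [ 69  69  52  40  37  41  41  41  40  41  72  
[... 2154 characters left out ...]
 166 166
  165 168]
 [163 171 140 108 120 137 131 123 113 112 124 131 135 132 131 146 158 168
  168 170]
 [139 151 131  96 104 126 134 135 130 127 129 127 122 112 103 124 158 167
  174 176]
 [119 136 130  98  87 115 131 131 127 124 111  98  93  88  86 111 159 171
  177 177]
 [115 127 131 107  78  92 115 110  97  94  88  84  81  78  84 108 160 173
  178 179]
 [115 128 134 108  75  73  89  90  83  82  81  81  80  80  80 104 147 164
  170 179]
 [113 126 129 110  79  70  78  79  81  80  78  79  80  79  78  94 126 149
  163 178]
 [111 127 134 114  80  71  77  83  81  79  78  82  79  78  81  95 134 168
  178 183]
 [110 129 128 119  82  72  81  81  78  79  79  78  79  79  80  94 135 172
  182 180]]
```

```bash
python3 - <<'E'
from h import *
import cv2
np.set_printoptions(precision=1,suppress=True)
t=cv2.imread("pics/top0.png")
k=8
def crop(im,x,y,w,h): return cv2.resize(im[y:y+h,x:x+w],None,fx=k,fy=k,interpolation=cv2.INTER_CUBIC)
def un(p,x,y): return (np.asarray(p)+.5)/k-.5+[x,y]
g=cv2.cvtColor(t,cv2.COLOR_BGR2GRAY); x,y=388,198
c=crop(g,x,y,11,16)
m=(c>87).astype(np.uint8); m[:, :6]=0
cs,_=cv2.findContours(m,cv2.RETR_EXTERNAL,cv2.CHAIN_APPROX_NONE)
q=max(cs,key=cv2.contourArea); r=cv2.minAreaRect(q); b=un(cv2.boxPoints(r),x,y)
P=np.array([onz('top',*p,228) for p in b]); print(P,P.mean(0)); 
for i in range(4):
    d=P[(i+1)%4]-P[i]; print(np.linalg.norm(d),np.degrees(np.arctan2(d[1],d[0])))
# bore
hsv=cv2.cvtColor(t,cv2.COLOR_BGR2HSV)
np.set_printoptions(linewidth=200)
print(g[194:210,264:281])
E
```

```text
[[ 536.9 -234.   228. ]
 [ 560.1 -244.4  228. ]
 [ 549.  -268.9  228. ]
 [ 526.  -258.5  228. ]] [ 543.  -251.5  228. ]
25.381167828470737 -24.199733829418317
26.855511251924625 -114.26507958458525
25.329952975620433 155.60146724426227
26.767614764301992 65.84465703985532
[[162 164 164 161 156 152 151 158 160 169 169 168 170 173 173 179 146]
 [162 163 166 162 153 151 152 156 159 166 166 166 171 173 175 178 141]
 [157 164 165 163 152 151 155 160 162 165 169 167 168 172 175 176 144]
 [160 162 165 160 152 143 136 133 140 151 162 165 171 171 173 178 144]
 [159 162 164 152 129 100  82  70  80 104 138 159 169 174 176 177 145]
 [160 165 159 133  84  59  57  61  62  60  91 141 166 172 175 175 143]
 [161 162 148 107  55  56  59  65  56  61  58 105 158 172 175 174 144]
 [159 166 144  79  58  58  71  91 108 106  92  96 145 170 174 176 139]
 [156 165 137  75  56  69 103 141 158 157 132 106 147 172 174 176 143]
 [159 162 142  85  57 101 147 164 167 165 140 125 162 170 174 177 143]
 [158 163 155 115  77 127 164 168 167 170 148 139 168 172 175 176 142]
 [157 160 161 142 120 138 157 161 161 160 155 151 167 171 175 178 141]
 [160 165 158 150 152 148 152 160 159 162 166 167 166 170 174 176 143]
 [159 162 163 155 152 152 153 155 161 167 168 165 167 167 173 173 140]
 [158 163 160 156 155 153 157 159 164 167 167 165 165 170 172 175 139]
 [159 162 159 157 155 153 156 160 164 167 168 165 163 171 173 171 135]]
```

```bash
python3 - <<'E'
from h import *
import cv2
t=cv2.imread("pics/top0.png"); s=cv2.imread("pics/scene0.png")
a=cv2.resize(t[196:216,382:404],None,fx=18,fy=18,interpolation=cv2.INTER_CUBIC)
b=cv2.resize(s[208:228,244:266],None,fx=18,fy=18,interpolation=cv2.INTER_CUBIC)
for im,n,ox,oy,yaws in((a,'top',382,196,0),(b,'scene',244,208,0)):
    pass
im=np.hstack([a,b]); im=cv2.convertScaleAbs(im,alpha=1.5)
cv2.imwrite("pics/hz.png",im)
E
```

```text
(no output)
```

View pics/hz.png

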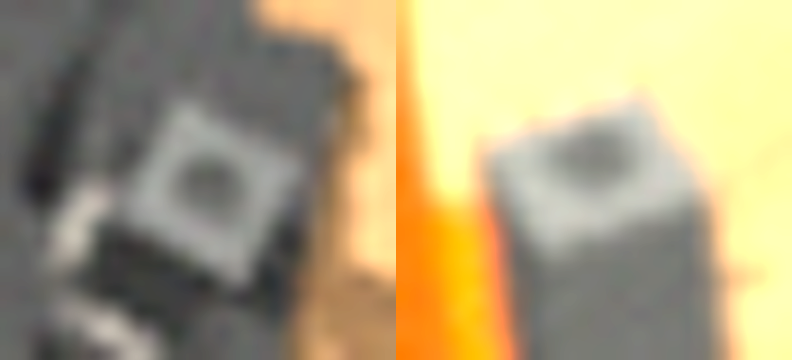

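```bash
python3 - <<'E'
from h import *
np.set_printoptions(precision=1,suppress=True)
for n,ox,oy,ps in(('top',382,196,[(185,98),(300,160),(245,288),(115,222)]),('scene',244,208,[(92,148),(246,93),(311,190),(156,252)])):
    P=np.array([onz(n,(x+.5)/18-.5+ox,(y+.5)/18-.5+oy,228) for x,y in ps]); print(n,P.mean(0))
    for i in range(4):
        d=P[(i+1)%4]-P[i]; print(np.linalg.norm(d),np.degrees(np.arctan2(d[1],d[0]))%90-90)
E
```

```text
top [ 542.1 -251.6  228. ]
23.50045495490913 -22.78605111473523
26.047927559868242 -18.17281888473744
26.13526196862514 -21.205225484668276
26.68979708087749 -23.923566297272885
scene [ 543.4 -255.8  228. ]
22.30854544516683 -20.81395646123066
23.069190395405624 -22.930371402883694
22.621331459406473 -18.23189221592598
24.099612759845787 -23.529468274904872
```

Emit:
carry_out --steps '[0,0,4,2,-1.2,-3,8.54,0,0,8,7,-4,-6,8.54,0,0,12,12.5,-7.2,-7.8,8.54,0,0,16,17.5,-10.1,-7.8,8.54,0,0,20,22.5,-13,-7.8,8.54,0,0,24,27.5,-15.9,-7.8,8.54,0,0,28,32.5,-18.8,-7.8,8.54,0,0,32,37.5,-21.7,-7.8,8.54,0,0,35,42.5,-24.6,-7.8,8.54,0,0,36.8,45.9,-26.5,-7.8,8.54,0,0,36.8,46,-26.6,-7.8,8.54,0,0,36.8,46,-26.6,-7.8,8.54]' --grip_force 40

```text
t: 1.6
tcp_pos: [542.2, -253.7, 300.0]
eef_rot: [-180.0, 0.1, -22.0]
wrist_force: [0.1, -0.6, 0.1]
gripper_width: 0.998
```

```bash
python3 - <<'E'
from workcell import status, vision
import cv2, numpy as np
st=status.get_state(); print({k:st[k] for k in('t','tcp_pos','eef_rot','joint_positions','gripper_width')})
s=vision.get_image("scene")["frame"][:,:,::-1]; t=vision.get_image("top")["frame"][:,:,::-1]
cv2.imwrite("pics/s1.png",s); cv2.imwrite("pics/t1.png",t)
a=cv2.resize(s[140:300,180:330],None,fx=2.6,fy=2.6,interpolation=cv2.INTER_CUBIC)
b=cv2.resize(t[140:300,320:470],None,fx=2.6,fy=2.6,interpolation=cv2.INTER_CUBIC)
cv2.imwrite("pics/st1.png",np.hstack([a,b]))
E
```

```text
{'t': 1.6, 'tcp_pos': array([ 542.17607469, -253.68120295,  299.98647574]), 'eef_rot': array([-1.79968661e+02,  1.26994346e-01, -2.19900600e+01]), 'joint_positions': array([ 28.92001371,  18.56827164,  -8.96321808,  93.78201808,
         3.02938519,  68.01523574, -92.71493693]), 'gripper_width': 0.9983647251654437}
```

View pics/st1.png

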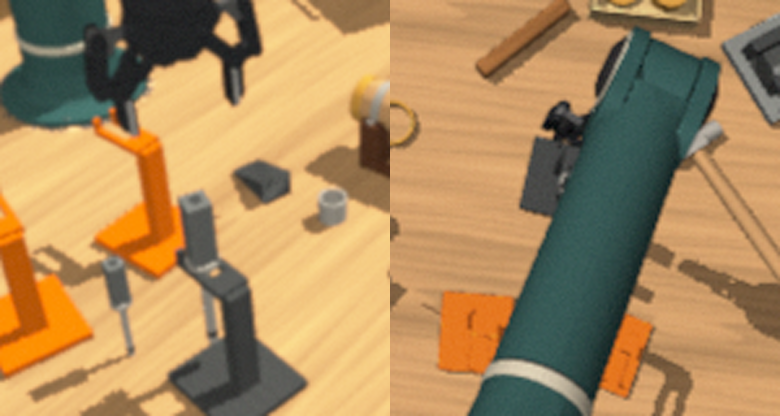

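```bash
python3 - <<'E'
from h import *
import cv2
np.set_printoptions(precision=1,suppress=True)
s=cv2.imread("pics/s1.png")
a=cv2.resize(s[150:196,205:290],None,fx=9,fy=9,interpolation=cv2.INTER_CUBIC)
T=np.array([542.2,-253.7,300]); y=np.array([np.sin(np.radians(-22)),-np.cos(np.radians(-22)),0]); x=np.array([np.cos(np.radians(-22)),np.sin(np.radians(-22)),0])
for zz in (275,288):
  for sg in(1,-1):
    for w in (-11,11):
      p=T+sg*42.7*y+w*x; p[2]=zz; u=proj('scene',p); c=((u-[205,150]+.5)*9-.5).astype(int)
      cv2.circle(a,tuple(map(int,c)),3,(0,0,255) if zz==275 else (255,0,0),-1); print(zz,sg,w,u)
cv2.imwrite("pics/f1.png",a)
E
```

```text
275 1 -11 [233.8 204. ]
275 1 11 [237.2 209.2]
275 -1 -11 [267.9 192.9]
275 -1 11 [271.7 197.7]
288 1 -11 [233.  199.5]
288 1 11 [236.4 204.7]
288 -1 -11 [267.4 188.5]
288 -1 11 [271.3 193.3]
```

View pics/f1.png

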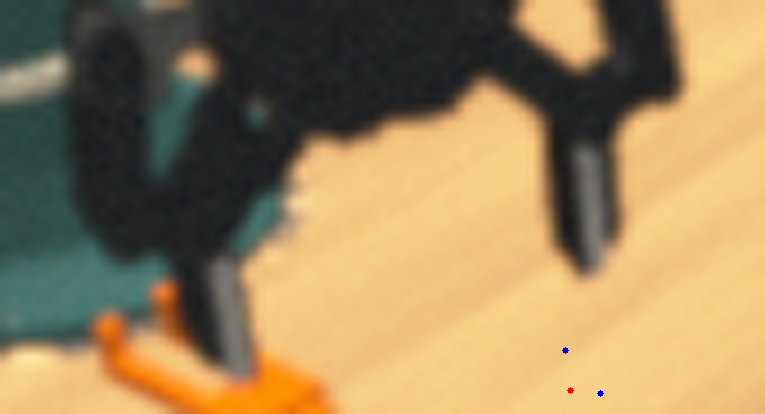

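```bash
python3 - <<'E'
from h import *
import cv2
np.set_printoptions(precision=1,suppress=True)
for n in V: print(n,-V[n][:,:3].T@V[n][:,3])
T=np.array([166.1,-627.8,222.]); a_=np.radians(14.82)
y=np.array([np.sin(a_),-np.cos(a_),0]);
ims=[]
for n,ox,oy in(('scene',170,330),('top',460,310)):
  s=cv2.imread(f"pics/{n}0.png"); a=cv2.resize(s[oy:oy+70,ox:ox+100],None,fx=4,fy=4,interpolation=cv2.INTER_CUBIC)
  for zz,col in((197,(0,0,255)),(210,(255,0,0)),(240,(0,255,0))):
    for sg in(42.7,0,-42.7):
      p=T+sg*y; p[2]=zz; u=proj(n,p); print(n,zz,sg,u); c=((u-[ox,oy]+.5)*4-.5).astype(int)
      cv2.circle(a,tuple(map(int,c)),2,col,-1)
  ims.append(a)
cv2.imwrite("pics/f2.png",np.hstack(ims))
E
```

```text
scene [1106.2 -720.8  829. ]
top [ 236.3  -36.7 1618.6]
scene 197 42.7 [  9.3 256. ]
scene 197 0 [ 27.1 243.8]
scene 197 -42.7 [ 43.7 232.4]
scene 210 42.7 [  6.5 251.9]
scene 210 0 [ 24.5 239.7]
scene 210 -42.7 [ 41.3 228.4]
scene 240 42.7 [ -0.3 242.1]
scene 240 0 [ 18.3 230. ]
scene 240 -42.7 [ 35.7 218.8]
top 197 42.7 [515.3 336.4]
top 197 0 [502.  338.4]
top 197 -42.7 [488.7 340.5]
top 210 42.7 [517.1 336.8]
top 210 0 [503.7 338.8]
top 210 -42.7 [490.3 340.9]
top 240 42.7 [521.6 337.7]
top 240 0 [507.9 339.8]
top 240 -42.7 [494.1 342. ]
```

View pics/f2.png

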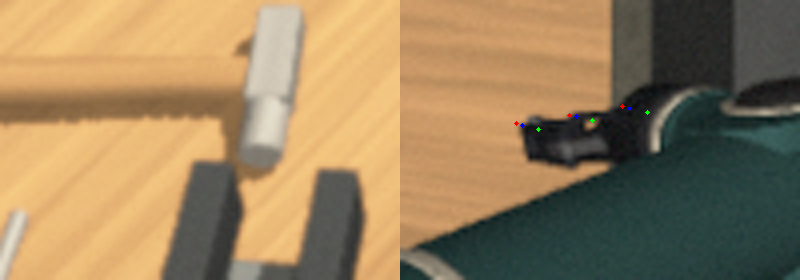

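```bash
python3 - <<'E'
from h import *
import cv2
T=np.array([166.1,-627.8,222.]); a_=np.radians(14.82)
y=np.array([np.sin(a_),-np.cos(a_),0]);
s=cv2.imread("pics/scene0.png"); a=cv2.resize(s[160:260,0:80],None,fx=5,fy=5,interpolation=cv2.INTER_CUBIC)
t=cv2.imread("pics/top0.png"); b=cv2.resize(t[310:360,480:530],None,fx=7,fy=7,interpolation=cv2.INTER_CUBIC)
b=cv2.convertScaleAbs(b,alpha=2); b=np.vstack([b,np.zeros((150,350,3),np.uint8)])
for zz,col in((197,(0,0,255)),(240,(0,255,0)),(280,(255,0,0))):
  for sg in(42.7,0,-42.7):
    p=T+sg*y; p[2]=zz
    for im,n,o,k in((a,'scene',(0,160),5),(b,'top',(480,310),7)):
      c=((proj(n,p)-o+.5)*k-.5).astype(int); cv2.circle(im,tuple(map(int,c)),3,col,-1)
cv2.imwrite("pics/f3.png",np.hstack([a,b]))
E
```

```text
(no output)
```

View pics/f3.png

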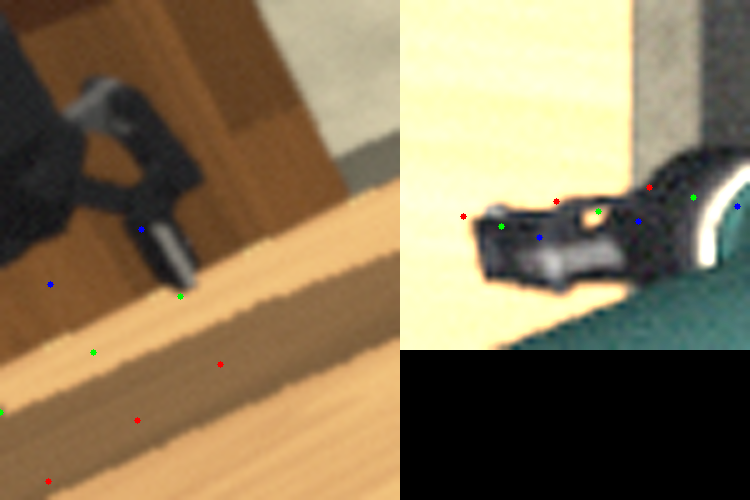

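```bash
python3 - <<'E'
from h import *
print(tri((37.5,216.5),(493.3,339.8)))
T=np.array([166.1,-627.8,222.]); a_=np.radians(14.82)
print(T-42.7*np.array([np.sin(a_),-np.cos(a_),0]))
# scene image 1: tips on plane z options
for z in (288,318):
    l,r=onz('scene',231.7,191.6,z),onz('scene',270.5,180,z); print(z,l,r,(l+r)/2,np.linalg.norm(l-r))
E
```

```text
(array([ 161.38356307, -581.56921853,  246.99721294]), np.float64(1.0627569162431032))
[ 155.17805619 -586.52045127  222.        ]
288 [ 490.7508285  -270.54754856  288.        ] [ 529.26630206 -180.046745    288.        ] [ 510.00856528 -225.29714678  288.        ] 98.35566657760336
318 [ 524.88161354 -295.5169232   318.        ] [ 561.26114128 -210.03500675  318.        ] [ 543.07137741 -252.77596497  318.        ] 92.90117371951166
```

Emit:
carry_out --steps '[0,0,0,0,0,2.5,8.54,0,0,0,0,0,5,8.54,0,0,0,0,0,7,8.54,0,0,0,0,0,8,8.54,0,0,0,0,0,8.5,8.54,0,0,0,0,0,8.5,8.54]'

```text
t: 2.45
tcp_pos: [541.7, -254.9, 215.6]
eef_rot: [-180.0, 0.1, -22.1]
wrist_force: [0.6, -0.1, -0.1]
gripper_width: 1.003
```

```bash
cat > look.py <<'E'
import sys
from workcell import status, vision
import cv2, numpy as np
tag=sys.argv[1]; x,y,w,h,k=map(int,sys.argv[2:7]); cam=sys.argv[7] if len(sys.argv)>7 else "scene"
s=np.ascontiguousarray(vision.get_image(cam)["frame"][:,:,::-1])
cv2.imwrite(f"pics/{cam[0]}_{tag}_full.png",s)
cv2.imwrite(f"pics/{cam[0]}_{tag}.png",cv2.resize(s[y:y+h,x:x+w],None,fx=k,fy=k,interpolation=cv2.INTER_CUBIC))
st=status.get_state(); np.set_printoptions(precision=2,suppress=True); print({q:st[q] for q in('t','tcp_pos','eef_rot','wrist_force','gripper_width')})
E
python3 look.py d1 200 160 110 110 5
```

```text
{'t': 2.5, 'tcp_pos': array([ 541.92, -254.9 ,  215.98]), 'eef_rot': array([-179.98,    0.03,  -22.12]), 'wrist_force': array([ 0.76, -0.03,  0.77]), 'gripper_width': 0.9979469538526985}
```

View pics/s_d1.png

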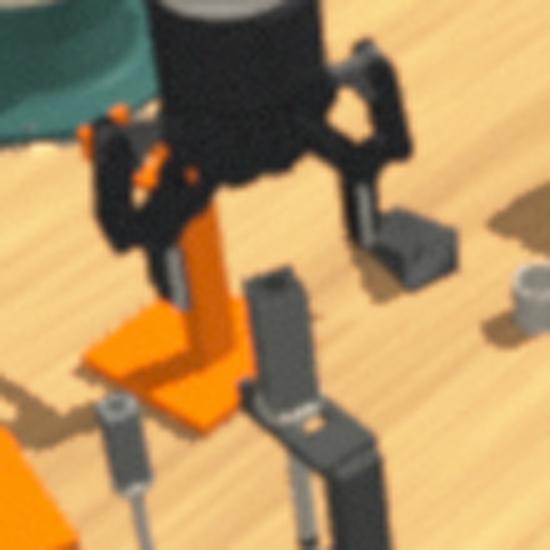

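```bash
python3 - <<'E'
from h import *
np.set_printoptions(precision=1,suppress=True)
for z in (204,228,234,240):
    l,r=onz('scene',235.6,221,z),onz('scene',273,208.6,z); print(z,l,r,(l+r)/2,np.linalg.norm(l-r), np.degrees(np.arctan2(*(r-l)[[1,0]]))-90,proj('scene',(542.3,-254.5,z)))
E
```

```text
204 [ 494.9 -277.1  204. ] [ 533.8 -185.   204. ] [ 514.4 -231.1  204. ] 99.90508617499812 -22.89194565680762 [255.8 224.1]
228 [ 518.4 -294.1  228. ] [ 555.8 -205.6  228. ] [ 537.1 -249.9  228. ] 96.06849381048491 -22.89194565680765 [254.8 216.5]
234 [ 524.3 -298.4  234. ] [ 561.3 -210.8  234. ] [ 542.8 -254.6  234. ] 95.1093457193566 -22.891945656807707 [254.5 214.6]
240 [ 530.1 -302.6  240. ] [ 566.8 -215.9  240. ] [ 548.5 -259.3  240. ] 94.15019762822837 -22.89194565680768 [254.3 212.6]
```

Emit:
carry_out --steps '[0,0,0,0,0,1,8.54,0,0,0,0,0,2,8.54,0,0,0,0,0,3,8.54,0,0,0,0,0,3.1,8.54,0,0,0,0,0,3.1,8.54]'

```text
t: 3.12
tcp_pos: [541.9, -254.9, 184.8]
eef_rot: [-180.0, 0.0, -22.1]
wrist_force: [0.1, 0.2, 0.4]
gripper_width: 1.0
```

```bash
python3 look.py d2 200 160 110 110 5
```

```text
{'t': 3.175, 'tcp_pos': array([ 542.12, -254.94,  185.13]), 'eef_rot': array([-179.98,    0.01,  -22.12]), 'wrist_force': array([-0.61, -0.66, -0.06]), 'gripper_width': 1.0004642413103366}
```

View pics/s_d2.png

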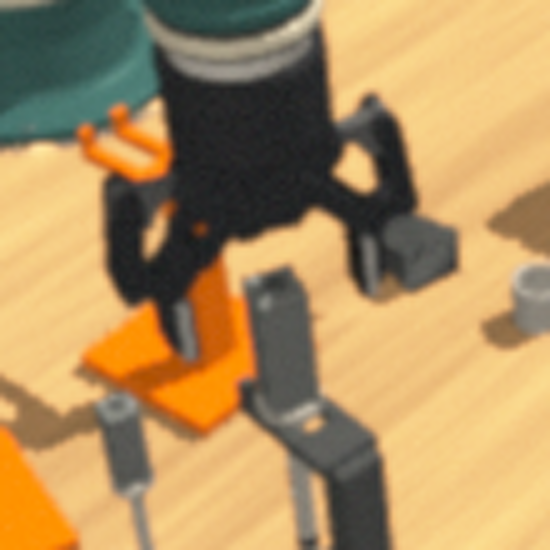

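Emit:
carry_out --steps '[0,0,0,0,0,0.8,8.54,0,0,0,0,0,1.3,8.54,0,0,0,0,0,1.3,8.54,0,0,0,0,0,1.3,6,0,0,0,0,0,1.3,5,0,0,0,0,0,1.3,4,0,0,0,0,0,1.3,3.5,0,0,0,0,0,1.3,3.2,0,0,0,0,0,1.3,3.2]' --grip_force 40

```text
t: 4.3
tcp_pos: [542.1, -254.9, 172.1]
eef_rot: [-180.0, 0.0, -22.1]
wrist_force: [0.7, 0.3, 0.3]
gripper_width: 0.375
```

```bash
python3 look.py d3 200 160 110 110 5
```

```text
{'t': 4.35, 'tcp_pos': array([ 542.11, -254.94,  172.14]), 'eef_rot': array([-179.98,    0.01,  -22.12]), 'wrist_force': array([ 0.39, -0.73,  0.43]), 'gripper_width': 0.3759858081183454}
```

View pics/s_d3.png

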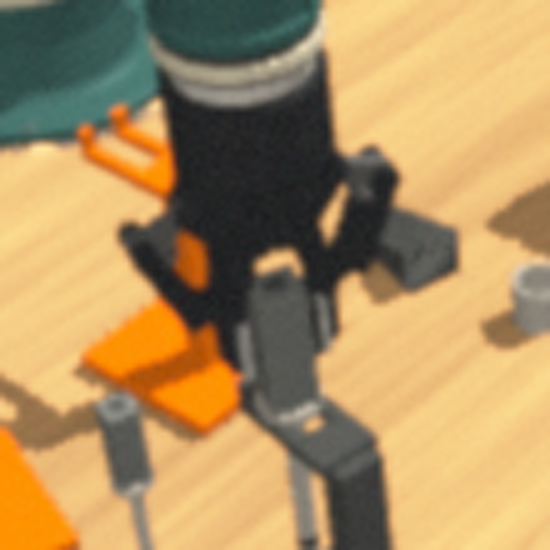

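Emit:
carry_out --steps '[0,0,0,0,0,0,2.9,0,0,0,0,0,0,2.6,0,0,0,0,0,0,2.2,0,0,0,0,0,0,1.8,0,0,0,0,0,0,1.8,0,0,0,0,0,0,1.8]' --grip_force 50

```text
t: 5.1
tcp_pos: [542.3, -254.3, 172.1]
eef_rot: [-179.9, 0.0, -22.1]
wrist_force: [1.1, 3.8, 0.5]
gripper_width: 0.299
```

```bash
python3 look.py d4 200 160 110 110 5
```

```text
{'t': 5.15, 'tcp_pos': array([ 542.31, -254.35,  172.15]), 'eef_rot': array([-179.94,    0.01,  -22.1 ]), 'wrist_force': array([0.68, 4.11, 0.28]), 'gripper_width': 0.29666608969782116}
```

View pics/s_d4.png

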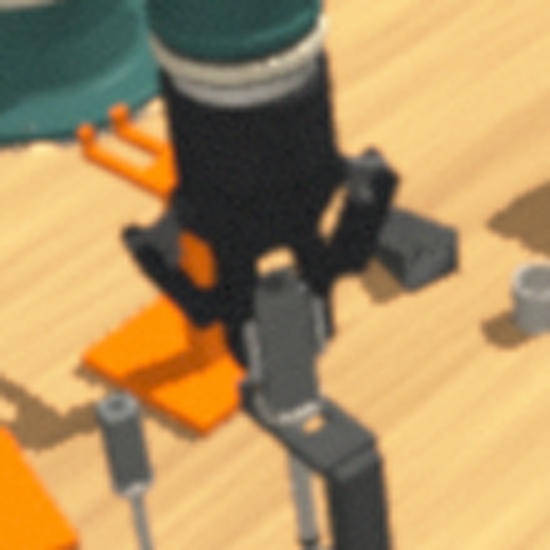

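Emit:
carry_out --steps '[0,0,0,0,0,-0.6,1.8,0,0,0,0,0,-1.5,1.8,0,0,0,0,0,-2.5,1.8,0,0,0,0,0,-4,1.8,0,0,0,0,0,-6,1.8,0,0,0,0,0,-8,1.8,0,0,0,0,0,-10,1.8,0,0,0,0,0,-11.5,1.8,0,0,0,0,0,-12,1.8,0,0,0,0,0,-12,1.8,0,0,0,0,0,-12,1.8]'

```text
t: 6.52
tcp_pos: [541.8, -254.3, 291.3]
eef_rot: [-179.9, 0.1, -22.1]
wrist_force: [-0.7, 1.2, -2.3]
gripper_width: 0.295
```

```bash
python3 look.py d5 200 130 110 120 5
```

```text
{'t': 6.575, 'tcp_pos': array([ 541.88, -254.28,  291.24]), 'eef_rot': array([-179.93,    0.11,  -22.1 ]), 'wrist_force': array([-0.05,  0.92, -2.22]), 'gripper_width': 0.2956750258245444}
```

View pics/s_d5.png

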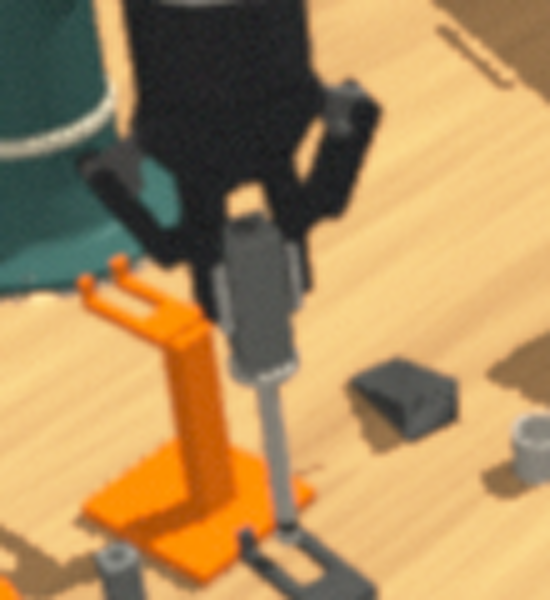

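```bash
cat > rod.py <<'E'
# fit rod axis in scene image between rows; rod = grey on background
import sys
from h import *
import cv2
np.set_printoptions(precision=2,suppress=True)
def rod(f,r0,r1,c0,c1,zc,zt,thr=22):
    s=cv2.imread(f).astype(int); sat=s.max(2)-s.min(2); pts=[]
    for r in range(r0,r1):
        b=np.clip(1-(sat[r,c0:c1]-10)/60.,0,1); w=b*(b>.2)
        if w.sum()>1: pts.append((r,(w*np.arange(c0,c1)).sum()/w.sum(),w.sum()))
    pts=np.array(pts); p=np.polyfit(pts[:,0],pts[:,1],1); print("width",pts[:,2].mean(),"resid",np.std(pts[:,1]-np.polyval(p,pts[:,0])),"slope dcol/drow",p[0]); return p
E
python3 - <<'E'
from rod import *
p=rod("pics/s_d5_full.png",208,232,246,265,0,0)
a,b=proj('scene',(541.8,-254.3,269)),proj('scene',(541.8,-254.3,159)); print(a,b,(b-a)[0]/(b-a)[1])
print(np.polyval(p,[a[1],b[1]]))
E
```

```text
width 2.709722222222222 resid 0.13212879386321064 slope dcol/drow 0.14413729209588078
[252.9  202.91] [257.55 237.51] 0.13443496789833223
[252.43 257.42]
```

```bash
python3 - <<'E'
from h import *
import cv2
t=cv2.imread("pics/top0.png"); s=cv2.imread("pics/scene0.png")
ims=[]
for im,n,ox,oy in((t,'top',261,191),(s,'scene',339,170)):
    a=cv2.resize(im[oy:oy+20,ox:ox+20],None,fx=20,fy=20,interpolation=cv2.INTER_CUBIC)
    cen={'top':(535.2,163.1),'scene':(534.6,158.8)}[n]
    th=np.linspace(0,2*np.pi,100)
    for dy,col in((0,(0,0,255)),):
        q=np.array([proj(n,(cen[0]+16*np.cos(u),cen[1]+dy+16*np.sin(u),109)) for u in th])
        q=((q-[ox,oy]+.5)*20-.5).astype(np.int32); cv2.polylines(a,[q],True,col,1)
    ims.append(a)
cv2.imwrite("pics/hole.png",np.hstack(ims))
E
```

```text
(no output)
```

View pics/hole.png

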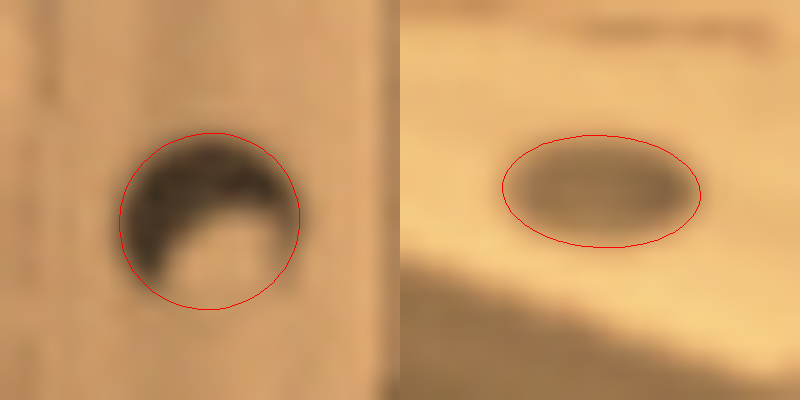

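Emit:
carry_out --steps '[0,0,0,-0.2,-0.4,0,1.8,0,0,0,-0.5,-1.1,0,1.8,0,0,0,-1,-2.3,0,1.8,0,0,0,-1.6,-3.8,0,1.8,0,0,0,-2.4,-5.7,0,1.8,0,0,0,-3.2,-7.6,0,1.8,0,0,0,-4.2,-9.9,0,1.8,0,0,0,-5.2,-12.2,0,1.8,0,0,0,-6.2,-14.5,0,1.8,0,0,0,-7.1,-16.7,0,1.8,0,0,0,-7.9,-18.5,0,1.8,0,0,0,-8.4,-19.7,0,1.8]'

```text
t: 8.07
tcp_pos: [537.9, -38.1, 291.8]
eef_rot: [-179.9, 0.1, -22.0]
wrist_force: [0.5, -0.0, -2.3]
gripper_width: 0.3
```

```bash
python3 look.py m1 200 80 200 140 4; python3 - <<'E'
import numpy as np
from workcell import status
s=status.get_state(); p=s['tcp_pos']; a=np.radians(s['eef_rot'][2]); d=np.array([534.7,159.5])-p[:2]
print(d@[np.cos(a),np.sin(a)], d@[np.sin(a),-np.cos(a)], s['joint_positions'])
E
```

```text
{'t': 8.125, 'tcp_pos': array([537.99, -36.5 , 291.83]), 'eef_rot': array([-179.86,    0.12,  -21.89]), 'wrist_force': array([ 0.51,  2.55, -1.61]), 'gripper_width': 0.2981544182734486}
-76.13268421631797 -180.64257654245236 [  13.99618755   13.42363072  -15.96661742  102.01461676    3.84412188
   65.16590004 -115.06762302]
```

View pics/s_m1.png

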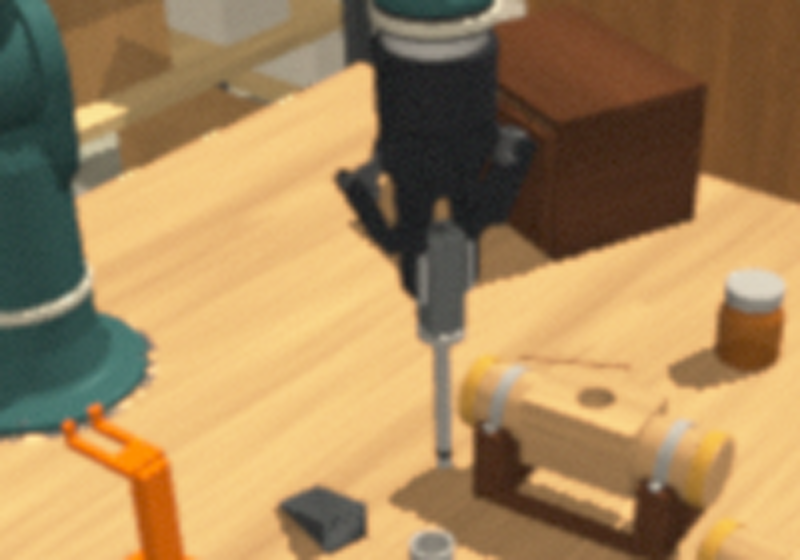

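Emit:
carry_out --steps '[0,0,0,-0.6,-1.4,0,1.8,0,0,0,-1.3,-3,0,1.8,0,0,0,-2.1,-5,0,1.8,0,0,0,-3,-7.2,0,1.8,0,0,0,-4,-9.5,0,1.8,0,0,0,-5,-11.8,0,1.8,0,0,0,-5.9,-13.9,0,1.8,0,0,0,-6.6,-15.7,0,1.8,0,0,0,-7.1,-17,0,1.8,0,0,0,-7.5,-17.8,0,1.8,0,0,0,-7.6,-18.1,0,1.8,0,0,0,-7.6,-18.1,0,1.8]'

```text
t: 9.62
tcp_pos: [535.0, 159.4, 292.4]
eef_rot: [-179.9, 0.1, -21.9]
wrist_force: [-0.1, 0.2, -2.2]
gripper_width: 0.297
```

Emit:
carry_out --steps '[0,0,0,0,0,0,1.8,0,0,0,0,0,0,1.8,0,0,0,0,0,0,1.8]'

```text
t: 10.0
tcp_pos: [535.1, 159.1, 292.4]
eef_rot: [-179.9, 0.1, -21.9]
wrist_force: [0.3, 0.5, -2.0]
gripper_width: 0.3
```

```bash
python3 look.py m2 300 70 110 130 5;python3 look.py m2 220 140 110 110 5 top
```

```text
{'t': 10.05, 'tcp_pos': array([535.08, 159.18, 292.42]), 'eef_rot': array([-179.88,    0.11,  -21.94]), 'wrist_force': array([-1.17,  0.16, -0.93]), 'gripper_width': 0.3009291351906413}
{'t': 10.1, 'tcp_pos': array([535.07, 159.24, 292.39]), 'eef_rot': array([-179.88,    0.11,  -21.93]), 'wrist_force': array([ 0.62, -0.37, -1.57]), 'gripper_width': 0.2975812912924712}
```

View pics/s_m2.png

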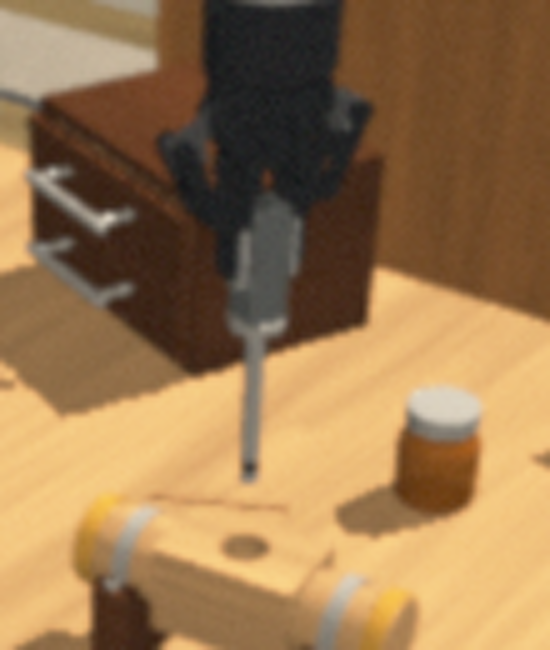

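View pics/t_m2.png

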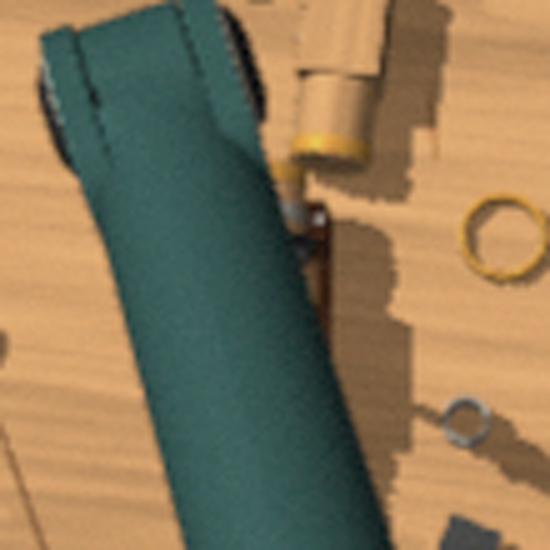

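```bash
python3 - <<'E'
from rod import *
import cv2
s=cv2.imread("pics/s_m2_full.png").astype(int); g=s.sum(2)//3; sat=s.max(2)-s.min(2)
np.set_printoptions(linewidth=200)
print(g[130:172,344:358]); print(sat[130:172,344:358])
tc=(535.1,159.2)
print("pred tip",proj('scene',(*tc,160.3)),"collar",proj('scene',(*tc,270.3)),"mouth@scene bore",proj('scene',(534.8,158.8,109)))
E
```

```text
[[ 47  55  64  68  67  69  79  82  81  83  82  79  77  65]
 [ 51  59  63  66  69  67  79  79  82  80  79  79  76  65]
 [ 53  70  72  73  67  69  79  81  82  81  82  84  80  67]
 [ 55  72  85  85  76  74  80  84  86  87  90 101 103  78]
 [ 52  71  94 104  94  84  86  94 117 120 122 139 132  86]
 [ 49  65  91 106 108 105 103 115 150 154 147 144 119  73]
 [ 47  53  77  95 105 114 119 122 135 130 124 113  86  56]
 [ 48  48  57  66  79 106 119 122 115  98  83  74  62  48]
 [ 47  46  47  51  65  96 116 120 108  76  57  54  53  52]
 [ 43  49  45  46  58  93 112 120 110  75  60  62  74 102]
 [ 42  43  43  42  61  91 111 120 113  91 102 116 133 164]
 [ 44  46  41  49  65  95 114 120 127 139 168 175 177 183]
 [ 49  55  73  95 100 107 113 124 146 173 186 187 186 185]
 [ 79 108 131 158 146 123 119 126 151 180 185 184 185 184]
 [140 171 179 182 161 127 119 127 150 178 185 185 185 182]
 [184 189 189 186 165 128 119 128 151 176 184 183 180 180]
 [191 191 190 186 165 128 119 127 153 178 183 179 178 177]
 [192 191 191 185 163 127 119 130 154 176 179 176 177 175]
 [190 192 188 181 157 125 120 131 155 
[... 3238 characters left out ...]
 63 106 115 115 115 115 116]
 [113 115 114 113  63  18  21  64 109 113 114 116 113 115]
 [114 112 115 112  68  17  21  67 111 116 114 115 114 114]
 [115 113 114 109  61  18  21  65 110 114 114 116 116 113]
 [115 116 115 105  57  24  30  72 106 114 115 115 116 115]
 [116 115 114 108  81  61  67  96 113 115 114 117 117 115]
 [115 115 113 115 109 108 109 112 114 118 114 116 116 116]
 [113 113 113 116 114 115 113 113 115 115 116 115 115 115]
 [113 115 115 115 118 115 115 114 114 115 116 116 116 114]
 [114 114 114 116 114 114 113 116 114 115 114 116 113 116]
 [115 115 116 115 109 108 107 110 114 112 111 113 113 116]]
pred tip [349.52 165.7 ] collar [351.22 134.58] mouth@scene bore [348.65 179.1 ]
```

```bash
python3 - <<'E'
from rod import *
for r in (164.7,165,165.3): print(onz('scene',349.27,r,160.3))
print("collar",onz('scene',351.22-.35,134.3,270.3))
print("mouth",onz('scene',348.7,179.0,109), proj('scene',(535.1,159.2,109)))
# hanging rod in start image
s=cv2.imread("pics/scene0.png").astype(int); sat=s.max(2)-s.min(2); g=s.sum(2)//3
np.set_printoptions(linewidth=200)
print(sat[248:275,253:270]); print(g[262:275,253:270])
print(proj('scene',(541.8,-254.3,40)))
E
```

```text
[531.12 163.55 160.3 ]
[532.13 162.09 160.3 ]
[533.13 160.64 160.3 ]
collar [533.29 160.02 270.3 ]
mouth [534.6  159.39 109.  ] [348.79 179.08]
[[114 108  82  42  12   4   5   4   4   4   6   4   5   6   5   4   4]
 [114 114 107  82  36   8   6   4   3   4   4   4   5   5   4   5   3]
 [114 115 113 107  57  17   4   2   3   3   4   3   3   4   3   3   2]
 [114 113 115 108  66  23   9   5   5   3   3   4   2   3   4   3   4]
 [111 114 113 107  65  28  15   9   6   3   5   4   3   5   2   2   7]
 [114 115 114 108  73  30  14  15  11  11   9   2   5   2   1   7   4]
 [115 113 114 110  79  34  19  16  24  40  38  18   2   1   3   2   4]
 [114 114 114 110  88  38  17  16  33  68  80  49  14   3   3   5   3]
 [113 113 113 113  92  41  19  17  31  74 100  74  30   4   3   1   3]
 [113 114 114 113 102  45  18  17  30  74 105  84  39   6   2   3   2]
 [114 112 115 111 100  47  18  16  26  66 105  88  41   5   3   4   4]
 [113 114 113 112 104  60  25  17  24  61 104  98  50  10   2   4   3]
 [112 113 114 115 110  75  33  18  19  52 103 109  62  14   1   3   2]
 [113 114 115 116 112  86  37  16
[... 1201 characters left out ...]
139 120 121 133 155 167 132  79  51  47  50]
 [187 186 184 184 182 176 141 120 119 121 143 166 137  81  52  47  52]
 [185 184 185 183 184 174 134 108 104  96 118 165 151  94  52  48  47]
 [183 185 185 184 183 173 129  83  67  65 110 164 158 100  53  46  49]
 [185 187 184 184 183 175 141  98  79  85 119 151 136  85  54  48  47]
 [185 183 184 183 183 180 163 131 112 114 115 121  99  68  48  48  49]
 [183 182 184 184 183 182 172 145 122 114 104  96  84  64  51  49  50]
 [184 185 184 183 181 181 168 135 108  95  91  86  82  66  52  47  50]
 [184 183 181 178 173 165 141 111  92  86  86  84  82  71  52  46  47]
 [184 182 177 167 140 121 102  92  88  86  86  85  83  69  53  49  47]]
[261.91 269.92]
```

```bash
cat > band.py <<'E'
from h import *
import cv2
def band(f,r0,r1,c0,c1):
    s=cv2.imread(f); g=s.astype(float).mean(2)[r0:r1,c0:c1]
    k=8; u=cv2.resize(g,None,fx=k,fy=k,interpolation=cv2.INTER_CUBIC)
    w=np.clip(100-u,0,None); rr,cc=np.indices(u.shape)
    return ((cc*w).sum()/w.sum()+.5)/k-.5+c0, ((rr*w).sum()/w.sum()+.5)/k-.5+r0
E
python3 - <<'E'
from band import *
np.set_printoptions(precision=2,suppress=True,linewidth=180)
s=cv2.imread("pics/s_d5_full.png").astype(int).sum(2)//3; print(s[228:242,250:265])
s=cv2.imread("pics/s_m1_full.png").astype(int).sum(2)//3; print(s[188:198,304:318])
E
```

```text
[[133 133 135 147 139 126 124 130 150 148 135 130 140 163 174]
 [133 133 134 145 141 126 125 130 147 149 133 123 131 157 176]
 [133 133 134 142 139 127 127 130 141 141 123 120 138 168 183]
 [133 134 132 141 142 129 125 129 132 128 123 144 169 183 188]
 [138 136 135 138 136 128 124 127 129 127 145 168 182 188 190]
 [132 133 136 134 133 121 117 119 122 134 165 182 189 190 189]
 [138 135 136 132 125 102  94  93  91 114 164 185 188 189 185]
 [135 141 130 118 112  93  69  60  67  99 137 169 181 183 181]
 [113 132 118 118 119 119  95  83  94 113 113 129 153 169 178]
 [ 85 109 121 139 145 136 119 118 119 120 101  97 117 141 168]
 [ 70  98 142 163 171 163 144 135 130 107  88  89  96 112 145]
 [ 77 110 156 180 185 183 173 163 150 117  84  77  88  95 111]
 [ 84 102 138 169 180 185 181 175 172 160 129  97  81  85  93]
 [ 75  77  89 118 150 169 174 177 176 177 168 141  97  78  82]]
[[179 180 180 177 158 131 125 129 147 179 184 183 180 166]
 [181 181 184 181 159 129 123 129 148 176 181 182 176 163]
 [181 185 185 182 162 131 122 126 143 172 177 175 175 165]
 [185 189 187 183 160 127 121 125 137 166 174 176 178 167]
 [188 189 189 181 154 108 104 106 116 158 175 179 182 169]
 [189 186 186 183 155  99  73  71  97 150 175 182 185 170]
 [187 187 186 181 164 120  84  84 113 165 181 185 185 171]
 [186 185 180 177 168 135 115 116 131 164 181 186 183 164]
 [182 179 174 167 159 129 119 121 125 139 165 171 165 133]
 [176 168 158 134 121 113 112 109 108 116 125 131 124 107]]
```

```bash
python3 - <<'E'
from band import *
np.set_printoptions(precision=2,suppress=True,linewidth=180)
# (file, window, tcp)
D=[("scene0",266,271,260,264,(541.9,-254.3,172.15)),("s_d5_full",233,237,254,260,(541.85,-254.3,291.3)),("s_m1_full",191,196,308,313,(537.95,-37.3,291.8)),("s_m2_full",161,165,348,352,(535.1,159.2,292.4))]
for f,r0,r1,c0,c1,T in D:
    u=np.array(band(f"pics/{f}.png",r0,r1,c0,c1)); 
    # point on front of rod 3 mm above tip
    o=-V['scene'][:,:3].T@V['scene'][:,3]; d=o[:2]-T[:2]; d/=np.linalg.norm(d)
    p=(T[0]+6*d[0],T[1]+6*d[1],T[2]-132.15+3); q=proj('scene',p); print(f,u,q,u-q)
E
```

```text
scene0 [261.22 268.22] [262.05 270.82] [-0.83 -2.6 ]
s_d5_full [256.96 235.05] [257.66 238.2 ] [-0.69 -3.16]
s_m1_full [310.46 193.24] [311.04 196.08] [-0.57 -2.83]
s_m2_full [349.4  163.08] [349.51 165.94] [-0.11 -2.86]
```

Emit:
carry_out --steps '[0,0,0,0,0,0.5,1.8,0,0,0,0,0,1.2,1.8,0,0,0,0,0,2,1.8,0,0,0,0,0,2.8,1.8,0,0,0,0,0,3.6,1.8,0,0,0,0,0,4.2,1.8,0,0,0,0,0,4.4,1.8,0,0,0,0,0,4.4,1.8,0,0,0,0,0,4.4,1.8]'

```text
t: 11.22
tcp_pos: [535.2, 159.5, 248.7]
eef_rot: [-179.9, 0.1, -21.9]
wrist_force: [0.8, -0.2, -1.4]
gripper_width: 0.294
```

```bash
python3 look.py m3 315 135 65 60 10; python3 - <<'E'
from band import *
np.set_printoptions(linewidth=200)
s=cv2.imread("pics/s_m3_full.png").astype(int); print((s.sum(2)//3)[168:186,340:359]); print((s.max(2)-s.min(2))[168:186,340:359])
E
```

```text
{'t': 11.275, 'tcp_pos': array([535.18, 159.48, 248.75]), 'eef_rot': array([-179.86,    0.08,  -21.93]), 'wrist_force': array([-0.38,  0.12, -1.96]), 'gripper_width': 0.2961959543091515}
[[177 179 179 178 178 176 173 156 128 121 133 160 178 182 183 183 185 182 182]
 [168 170 167 166 167 174 175 155 126 123 131 158 178 181 183 185 183 183 179]
 [157 155 148 152 157 164 163 146 124 120 129 152 171 175 174 173 174 177 179]
 [177 177 175 175 175 168 162 140 121 122 131 149 161 157 152 153 154 165 179]
 [185 185 184 185 183 182 172 144 124 123 133 162 174 173 173 171 164 167 176]
 [185 185 185 185 184 185 175 146 115 113 125 161 177 182 183 182 177 175 178]
 [183 182 187 184 184 185 175 134  89  83 103 150 178 183 182 182 179 179 180]
 [181 180 181 180 181 183 173 134  88  78  98 150 177 186 185 184 182 179 181]
 [186 186 184 180 179 174 165 135 117 112 124 159 177 186 188 185 185 187 185]
 [190 187 186 184 174 155 138 119 120 120 122 134 157 176 186 187 187 188 185]
 [192 191 189 179 156 129 118 117 116 117 108 108 122 152 177 187 187 188 189]
 [189 189 187 166 138 123 116 119 117 116 10
[... 1232 characters left out ...]
16 114 112 105  90  60  33  24  34  77 105 113 115 115 114 115 115]
 [115 115 115 115 107  89  79  70  57  49  51  64  83 103 115 115 115 115 114]
 [116 116 115 112  96  81  78  79  77  72  69  68  70  89 112 115 116 117 116]
 [116 116 114  97  87  80  80  82  81  80  80  76  82  99 116 116 115 117 115]
 [104  94  91  86  94  98  96  97  92  93  93  97 108 113 116 114 113 115 113]
 [ 84  82  90 106 115 115 115 115 113 113 114 115 114 114 113 115 116 115 117]
 [ 79  88 108 115 116 113 114 115 113 114 115 114 114 115 112 114 116 114 115]
 [ 78  80  91 102 111 115 113 113 113 113 115 111 110 115 115 115 113 113 114]
 [ 80  77  79  83  86  93 102 111 115 113 112 114 113 110 113 113 114 115 115]]
```

View pics/s_m3.png

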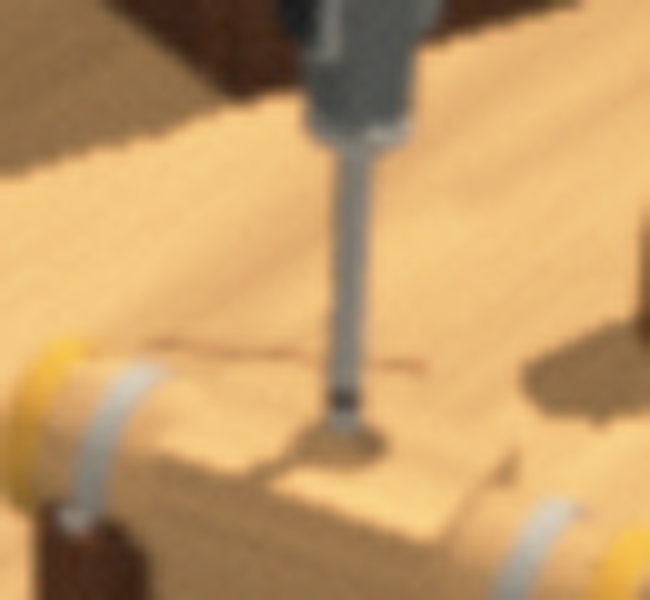

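```bash
python3 - <<'E'
from h import *
np.set_printoptions(precision=2,suppress=True)
e=np.array([-.77,.64]);l=np.array([.78,.62])
b=(535.2,159.5); zt=248.75-132.15
u0=np.array(proj('scene',(*b,zt))); rim=np.array(proj('scene',(b[0]+6*.77,b[1]-6*.64,zt))); print("pred tip centre,rim",u0,rim)
# obs rim row 178.0; col of rod near tip
def cen(v): 
    w=np.clip(115-np.array(v,float),0,None); return (w*np.arange(340,359)).sum()/w.sum()
print(cen([115]*6+[114,85,34,13,40,90,112]+[115]*6))
c=cen([115]*6+[115,83,35,13,40,91,113]+[115]*6)
t=onz('scene',c-.1,178.0-(rim-u0)[1],zt); print("tip",t)
for m in [(348.7,179.0),(348.7,178.8)]:
    m=onz('scene',*m,109); d=(t-m)[:2]; print(m,"e",d@e,"l",d@l)
print(proj('scene',(*b,zt+117))-proj('scene',(*b,zt)))
E
```

```text
pred tip centre,rim [348.98 177.11] [349.48 178.14]
348.9684542586751
tip [534.43 159.9  116.6 ]
[534.6  159.39 109.  ] e 0.4604953827940608 l 0.1851885187211792
[533.94 160.33 109.  ] e -0.6440232268258842 l 0.11106100638583714
[  1.73 -31.78]
```

Emit:
carry_out --steps '[0,0,0,0,0,0.3,1.8,0,0,0,0,0,0.8,1.8,0,0,0,0,0,1.3,1.8,0,0,0,0,0,1.8,1.8,0,0,0,0,0,2.3,1.8,0,0,0,0,0,2.8,1.8,0,0,0,0,0,3.3,1.8,0,0,0,0,0,3.8,1.8,0,0,0,0,0,4.2,1.8,0,0,0,0,0,4.4,1.8,0,0,0,0,0,4.4,1.8,0,0,0,0,0,4.4,1.8]'

```text
t: 12.78
tcp_pos: [535.3, 159.6, 204.9]
eef_rot: [-179.8, 0.1, -21.9]
wrist_force: [1.1, 1.0, -1.1]
gripper_width: 0.301
```

```bash
python3 look.py m4 315 135 65 60 10; python3 - <<'E'
from rod import *
p=rod("pics/s_m4_full.png",160,172,340,360,0,0); print(np.polyval(p,[165,179]))
for z in(109,180): print(proj('scene',(535.2,159.5,z)))
E
```

```text
{'t': 12.825, 'tcp_pos': array([535.32, 159.65, 204.95]), 'eef_rot': array([-179.85,    0.06,  -21.93]), 'wrist_force': array([ 0.1 , -0.52, -1.83]), 'gripper_width': 0.2969584546885691}
width 2.8625000000000003 resid 0.07032419703033088 slope dcol/drow -0.05336591992965054
[349.3  348.55]
[348.87 179.05]
[349.89 160.35]
```

View pics/s_m4.png

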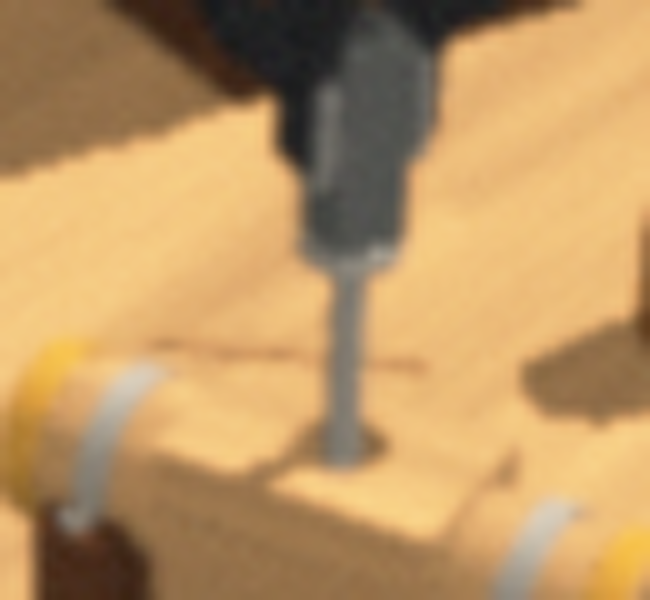

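Emit:
carry_out --steps '[0,0,0,0,0,0.3,1.8,0,0,0,0,0,0.8,1.8,0,0,0,0,0,1.3,1.8,0,0,0,0,0,1.8,1.8,0,0,0,0,0,2.3,1.8,0,0,0,0,0,2.9,1.8,0,0,0,0,0,3.5,1.8,0,0,0,0,0,4.1,1.8,0,0,0,0,0,4.5,1.8,0,0,0,0,0,4.7,1.8,0,0,0,0,0,4.8,1.8,0,0,0,0,0,4.8,1.8]'

```text
t: 14.32
tcp_pos: [535.4, 159.8, 157.0]
eef_rot: [-179.8, 0.1, -21.9]
wrist_force: [0.6, -0.2, -1.3]
gripper_width: 0.299
```

```bash
python3 look.py m5 305 135 80 75 9; python3 - <<'E'
from h import *
print(proj('scene',(535.2,159.5,25)),proj('scene',(535.2,159.5,45)),proj('scene',(535.2,159.5,135)))
E
```

```text
{'t': 14.375, 'tcp_pos': array([535.41, 159.8 , 157.08]), 'eef_rot': array([-179.84,    0.05,  -21.93]), 'wrist_force': array([-0.84,  0.17, -1.64]), 'gripper_width': 0.29671389270335163}
[347.75309677 199.57546181] [348.01168282 194.83538181] [349.23813488 172.3535779 ]
```

View pics/s_m5.png

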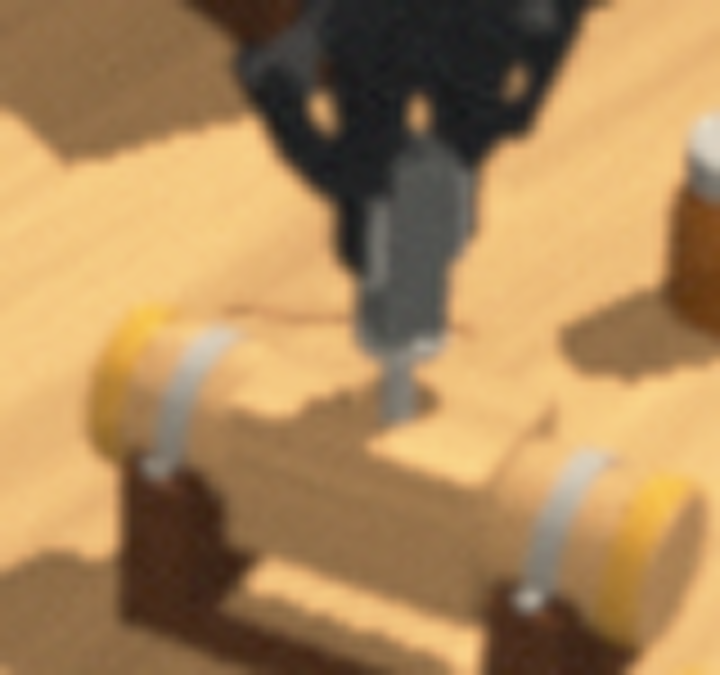

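Emit:
carry_out --steps '[0,0,0,0,0,0,1.8,0,0,0,0,0,0,1.8,0,0,0,0,0,0,1.8,0,0,0,0,0,0,1.8,0,0,0,0,0,0,1.8,0,0,0,0,0,0,1.8,0,0,0,0,0,0,1.8,0,0,0,0,0,0,1.8,0,0,0,0,0,0,1.8,0,0,0,0,0,0,1.8,0,0,0,0,0,0,1.8,0,0,0,0,0,0,1.8]'

```text
t: 15.88
tcp_pos: [535.4, 159.8, 157.1]
eef_rot: [-179.8, 0.1, -21.9]
wrist_force: [-0.5, 0.1, -2.3]
gripper_width: 0.299
```

Emit:
carry_out --steps '[0,0,0,0,0,0,1.8,0,0,0,0,0,0,1.8,0,0,0,0,0,0,1.8,0,0,0,0,0,0,1.8,0,0,0,0,0,0,1.8,0,0,0,0,0,0,1.8,0,0,0,0,0,0,1.8,0,0,0,0,0,0,1.8,0,0,0,0,0,0,1.8,0,0,0,0,0,0,1.8,0,0,0,0,0,0,1.8,0,0,0,0,0,0,1.8]'

```text
t: 17.38
tcp_pos: [535.4, 159.8, 157.1]
eef_rot: [-179.8, 0.1, -21.9]
wrist_force: [0.6, 0.2, -1.3]
gripper_width: 0.299
```

Emit:
carry_out --steps '[0,0,0,0,0,0,1.8,0,0,0,0,0,0,1.8,0,0,0,0,0,0,1.8,0,0,0,0,0,0,1.8,0,0,0,0,0,0,1.8,0,0,0,0,0,0,1.8,0,0,0,0,0,0,1.8,0,0,0,0,0,0,1.8,0,0,0,0,0,0,1.8,0,0,0,0,0,0,1.8,0,0,0,0,0,0,1.8,0,0,0,0,0,0,1.8]'

```text
t: 18.88
tcp_pos: [535.4, 159.8, 157.1]
eef_rot: [-179.8, 0.1, -21.9]
wrist_force: [0.9, 0.1, -2.0]
gripper_width: 0.297
```

```bash
python3 look.py m6 305 135 80 75 9; python3 - <<'E'
from rod import *
p=rod("pics/s_m6_full.png",177,181,344,354,0,0); print(np.polyval(p,[178,179]), proj('scene',(534.6,159.4,111)))
from workcell import status; s=status.get_state(); print(s['qvel'],s['joint_positions'])
E
```

```text
{'t': 18.925, 'tcp_pos': array([535.43, 159.81, 157.09]), 'eef_rot': array([-179.83,    0.05,  -21.94]), 'wrist_force': array([ 0.38, -0.22, -1.77]), 'gripper_width': 0.2973707890212084}
width 2.9875 resid 0.09389161635841439 slope dcol/drow 0.008419616788095186
[348.66 348.67] [348.73 178.49]
[-0.02 -0.01  0.05  0.02 -0.01 -0.01  0.04] [  -3.55   24.37  -20.56  107.1    10.65   50.32 -141.17]
```

View pics/s_m6.png

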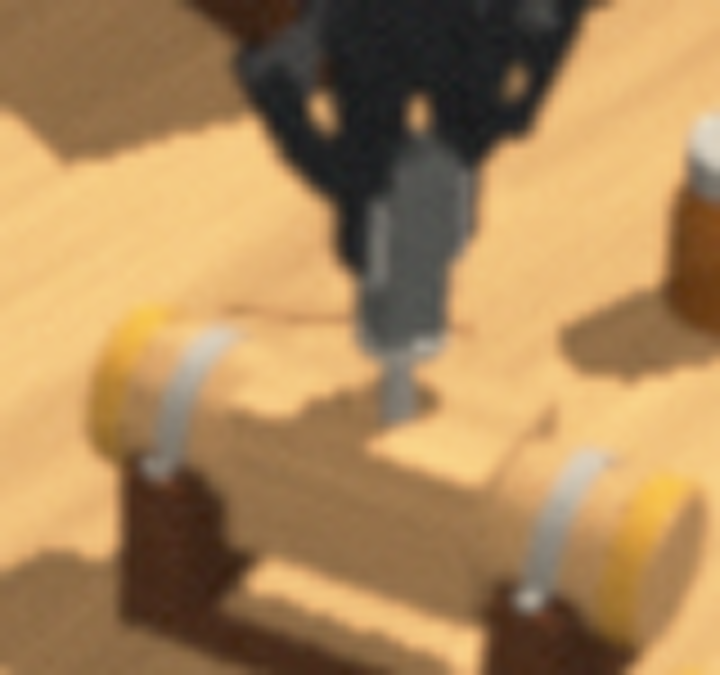

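```bash
python3 -c "
from workcell import close_job; print(close_job())"
```

```text
the job is handed in; nothing more can be done
None
```

I lifted the larger probe off the dark stand's hook, carried it over the head and lowered it through the shaft hole. I held it there for about 4.5 s with no measurable drift and handed the job in at about 19 s, still holding it.

**Last checks**
- **Grip and load:** the opening stayed at about 25.4 mm. The wrist showed only the probe's weight (about 2 N), with no sign of contact with the head.
- **Depth:** the tip should be at about z = 25 mm, 20 mm below the head's underside. I worked this out from the tool height, because the head hides the tip from the camera.
- **Sideways centring:** in the scene picture the rod lies within 0.1 px (under 0.5 mm) of the hole's centre and looks upright.
- **Centring along the view:** about 1 mm off when measured with the tip just above the hole's mouth. I trust this only to about 2 mm.

**Checks that failed or disagreed**
- **Camera mismatch:** the two cameras differed by about 4 mm in absolute y. They agreed on the distance from stand to hole within 0.5 mm, so I worked from that and then from the scene camera.
- **Top camera blocked:** the arm hid the hole from the top camera during insertion, so the final centring rests on one view plus the arm's own position readings.
- **Fingertip position:** with the gripper open, the fingertips appeared about 18 mm behind the tool point. By the stated figures they should have been about 12 mm ahead of it. I chose the grasp height from the pictures.

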